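# Finish the rusk and cheese sandwich

### The arm

A 6-joint arm with a two-finger parallel gripper is mounted at the origin on a cart in front of the work surface, level with it; the furniture and walls round the work are solid. World frame = base frame: x ahead of the robot, y to its left, z up, the work surface at z = 0. Lengths are in m, angles in rad, forces in N, time in s.
With the tool pointing down it reaches from about 0.35 to 0.85 m from the base axis. Payload 8.1 kg.
Tool frame: the origin (TCP) lies between the finger pads; the fingertips stand 14 mm ahead of it and the grasp point (between the pads) lies 5 mm behind it; z points along the fingers, y is the line along which they close (so a half turn about z gives the same grasp; the last joint's range is limited). The gripper opens to 93 mm and grips with 3 to 60 N. Pads are 15 mm wide; open, the fingers measure 128 mm over their backs; the gripper's body (75 mm by 188 mm) begins 65 mm behind the grasp point.
Start: joints at [-1.222, 0.13, 1.488, -0, 1.523, -0.085], TCP at [0.252, -0.544, 0.233] pointing down, gripper open.
Joint ranges: [-2.96, 2.96], [-0.89, 2.26], [0.02, 2.5], [-1.34, 4.48], [0, 2.73], [-2.66, 2.66]. Speed limits (rad/s): [2.39, 2.39, 2.79, 3.14, 3.14, 3.14].

### API

Orientations are given as a rotation vector (axis times angle).
In Python, from plant import robot gives the robot as it stands.
- The arm moves only by the tool arm_command, never from a script. Its argument "targets" is a list of rows, each an object of numbers: "x", "y", "z": the shift along the world's x, y, z in units of 500 mm (1.0 is 500 mm); "rx", "ry", "rz": the turn, a rotation vector about the world's x, y, z in units of 2 rad (1.0 is 2 rad); "claw": the closure in counts, from 0 (fully open) to 255 (shut). In form: [{"x": .., "y": .., "z": .., "rx": .., "ry": .., "rz": .., "claw": ..}, ...]. A call has 1 to 10 rows; each row is the pose to reach, as a shift and turn from the pose commanded when the call began; what a row does not reach only later rows make up. A row lasts 1/12 s, in which the tool goes at most 41.7 mm and 7.16 degrees, less where a joint would pass 70% of its speed; a pose out of reach is approached as far as the arm can. A call with a number of a shift or a turn outside -1 to 1 is refused whole. A call with a gripper value outside its range is refused whole. The fingers move at their own pace and stop on an object; "squeeze" is the grip in N (left out, the last holds). Time passes only in rows, so rows that repeat a pose let the fingers close. It gives the time, the measured TCP pose, the force, the opening and the grip force at its end, in the units of the state.
- robot.read_state(): the state, without advancing time (a new reading comes with each control period).
- robot.read_camera(name): name is "side" or "top"; returns (picture, depth): 420x560x3 uint8, red, green, blue; 420x560 float32, m along the optical axis (not along the pixel's ray), 0 where there is no reading.
- robot.get_calibration(name): a dict with "intrinsics" (3x3 intrinsics, pixels), "dist" ([k1, k2, p1, p2, k3] as OpenCV has them; the pictures are not rectified), "origin" and "orientation" of the camera in the world. Camera axes: x right, y up, looking along -z (the intrinsics and any distortion apply to the point x, -y, -z); pixel columns grow to the right and rows downward; lengths in m; the calibration is good to about 2 mm. A picture is of the moment at which its call begins. get_calibration takes no time and is no camera call.
- robot.close_job(): hands the job in; it is judged then, once.
The state is a dict: "t": time; "q": joint angles; "dq": joint speeds; "joint_torque": joint torques, N m; "tool_pos": TCP position; "orientation": TCP orientation; "force": force on the tool from outside, world axes, zero at the start; "wrist_torque": the same for the moment, N m; "opening": finger opening in m; "gripper_force": force on a finger pad.
Only numpy, scipy, OpenCV 4.12 (cv2) and the standard library are available. Lean on these libraries where they do the work, as an engineer would, in place of code of your own. Each camera call takes 0.05 s, during which the arm holds its last target. There are 200 camera calls.

### The job

Finish the little rusk sandwich on the plate: lay the round of cheese flat on the rusk half that is already on the plate, then set the domed rusk half on the cheese, dome upward. All three should lie flat and centred one above the other in the middle of the plate, and the plate should stay where it stands.

Things in the scene. Friction and masses are not known exactly. Their poses are not given: they have to be found in the camera images.
- plate: Small round loose plate of white ceramic, 150 mm across the rim, rim 14 mm high; it stands on the worktop. Its flat inner floor is 93 mm across and 5 mm above the worktop. Origin: centre of its underside, z up.
- bottom_mid (a point): Centre (half-way up) of the bottom rusk half: a loose, rigid, flat brown disc with a paler top face, 60 mm in diameter and 15 mm thick, lying near the middle of the plate. It stays there. z up; its top face is 7.5 mm above this point.
- cheese_mid (a point): Centre (half-way up) of the round of firm cheese: a loose, rigid, pale yellow flat disc, 56 mm in diameter and 14 mm thick, 40 g or so, lying flat on the worktop on one side of the plate, left or right. z up along its axis. Near the work also lie a smaller biscuit (40 mm across, 9 mm thick), a tea light (38 mm) and a coffee pod (51 mm, with a tab), which have no part in this.
- top_mid (a point): Centre (half-way up) of the domed top rusk half: a loose, rigid brown disc with seeds on its domed upper side and a flat underside, 60 mm in diameter, 24 mm high in the middle; its side is upright for the lowest 13 mm, above which the dome curves in. 40 g or so, it lies flat side down on the worktop on the other side of the plate from the cheese. This point is 12 mm above its underside; z up through the dome.
Not all that is in view belongs to the job. Several things have the shape of the plate; the one meant has the colours described above. What is shaped like the part that bears cheese_mid but turquoise is not meant.

How it is judged:
By the outcome, as a careful person would: the job done as asked, in the order asked, and still so for the second after the job is handed in, with the robot touching nothing.
It also fails if it takes over 56 s, if anything falls off the work surface, if the arm or the gripper's body presses on something with over 40 N, if the wrist force passes 120 N, or if a joint passes its speed limit or range.

## Working session

There is one attempt and no reset: what is moved stays moved. The work goes in short steps, Python scripts to look and compute and a tool call to move; the robot and the scene stay as the last step left them, time stands still between calls to the robot, and variables do not carry over. Pictures are saved under pics/ and viewed, at most 10 in all, crops included, and the job is handed in when it is done.

Besides the shell and the picture viewer there is one more tool, called after "Call:" as name(argument=value, ...) on one line, values as JSON. arm_command: Moves the arm, as the interface text tells. Shifts and turns lie within -1 to 1; 1 stands for 500 mm of shift or 2 rad of turn. Its arguments: {"type":"object","properties":{"targets":{"type":"array","items":{"type":"object","properties":{"x":{"type":"number","minimum":-1,"maximum":1},"y":{"type":"number","minimum":-1,"maximum":1},"z":{"type":"number","minimum":-1,"maximum":1},"rx":{"type":"number","minimum":-1,"maximum":1},"ry":{"type":"number","minimum":-1,"maximum":1},"rz":{"type":"number","minimum":-1,"maximum":1},"claw":{"type":"number"}}}},"squeeze":{"type":"number"}},"required":["targets"]}

```bash
mkdir -p pics; cat > h.py <<'E'
import numpy as np, cv2
from plant import robot
from scipy.spatial.transform import Rotation as R
def rot(o):
    o=np.array(o,float)
    if o.shape==(3,3): return o
    return R.from_rotvec(o).as_matrix() if o.size==3 else R.from_quat(o).as_matrix()
def look(n,f):
    im,d=robot.read_camera(n); cv2.imwrite(f'pics/{f}.png',im[:,:,::-1]); np.savez(f'{f}.npz',im=im,d=d); return im,d
def rays(n,uv):
    c=robot.get_calibration(n); K=np.array(c['intrinsics'],float)
    p=cv2.undistortPoints(np.array(uv,float).reshape(-1,1,2),K,np.array(c['dist'],float)).reshape(-1,2)
    v=np.c_[p[:,0],-p[:,1],-np.ones(len(p))]
    return np.array(c['origin'],float), v@rot(c['orientation']).T
def onplane(n,uv,z):
    o,v=rays(n,uv); return o+v*((z-o[2])/v[:,2])[:,None]
def bydepth(n,uv,d):
    o,v=rays(n,uv); return o+v*np.array(d)[:,None]
E
python3 - <<'E'
from h import *
for n in('top','side'):
    look(n,n+'0'); print(robot.get_calibration(n))
print(robot.read_state())
E
```

```text
{'intrinsics': array([[426.58083544,   0.        , 278.79630813],
       [  0.        , 426.58083544, 210.73814029],
       [  0.        ,   0.        ,   1.        ]]), 'dist': array([-0.1065295,  0.       ,  0.       ,  0.       ,  0.       ]), 'origin': array([3.43941406e-01, 5.01853171e-04, 1.17928504e+00]), 'orientation': array([ 0.09238427, -0.09505419, -1.54712161])}
{'intrinsics': array([[450.83525737,   0.        , 273.80137888],
       [  0.        , 450.83525737, 204.78051899],
       [  0.        ,   0.        ,   1.        ]]), 'dist': array([-0.05939763,  0.        ,  0.        ,  0.        ,  0.        ]), 'origin': array([0.09181005, 0.96666141, 0.48451107]), 'orientation': array([ 0.30666353, -1.55191218, -2.3614412 ])}
{'t': 0.1, 'q': array([-1.22241090e+00,  1.31050558e-01,  1.48917138e+00, -2.03377095e-05,
        1.52301133e+00, -8.53828944e-02]), 'dq': array([ 0.00018628, -0.00337277, -0.00164714,  0.00020272,  0.00123381,
       -0.00134176]), 'joint_torque': array([ 1.32814694e-03, -5.61340714e+01, -4.93095267e+01,  7.71130621e-02,
        2.90873641e-02, -1.40573125e-04]), 'tool_pos': array([ 0.25202969, -0.54395703,  0.23171275]), 'orientation': array([-3.06640746e+00, -6.75684591e-01,  3.69354428e-04]), 'force': array([ 0.27724866, -0.35481103,  0.50162393]), 'wrist_torque': array([ 0.01636033,  0.03414855, -0.01705492]), 'gripper_force': 0.0, 'opening': 0.09281575521992541}
```

View pics/top0.png

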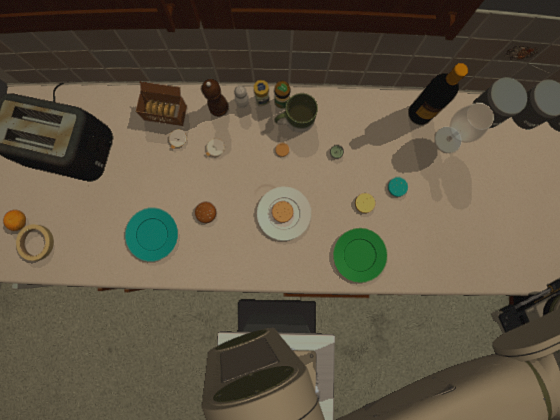

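View pics/side0.png

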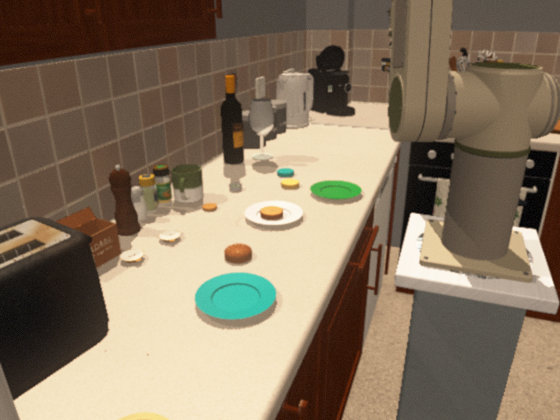

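Top view: the white plate is at (284,213) with the bottom rusk at (283,212). Plates at (152,235) turquoise and (360,255) green have the wrong colour. The yellow disc at (365,203) fits the cheese; the turquoise one at (398,187) is the decoy. The brown seeded disc at (206,212) is the domed top, on the other side of the plate. The disc at (281,150) is the small biscuit. Next I measure and make a confirming crop.

```bash
cat > m.py <<'E'
from h import *
def blob(im,n,c,r,f,z):
    hsv=cv2.cvtColor(im,cv2.COLOR_RGB2HSV).astype(int); m=f(hsv[...,0],hsv[...,1],hsv[...,2]).astype(np.uint8)
    k=np.zeros_like(m); cv2.circle(k,c,r,1,-1); m&=k
    m=cv2.morphologyEx(m,cv2.MORPH_OPEN,np.ones((3,3),np.uint8))
    cs,_=cv2.findContours(m,cv2.RETR_EXTERNAL,cv2.CHAIN_APPROX_NONE)
    if not cs: return None
    p=cv2.convexHull(max(cs,key=cv2.contourArea)).reshape(-1,2)
    P=onplane(n,p,z)[:,:2]
    (x,y),(a,b),t=cv2.fitEllipse((P*1000).astype(np.float32))
    return np.round([x,y,a,b],1), np.round(p.mean(0),1)
E
python3 - <<'E'
from m import *
z=np.load('top0.npz');im,d=z['im'],z['d']
hsv=cv2.cvtColor(im,cv2.COLOR_RGB2HSV)
for n,(u,v) in dict(plate=(284,232),table=(284,255),bot=(283,212),cheese=(365,203),top=(206,212),turq=(398,187)).items():
    print(n,hsv[v,u],bydepth('top',[(u,v)],[np.median(d[v-2:v+3,u-2:u+3])]).round(4))
print('plate',blob(im,'top',(284,213),36,lambda h,s,v:(s<48)&(v>130),.014))
print('bot',blob(im,'top',(283,212),16,lambda h,s,v:(s>75),.020))
print('cheese',blob(im,'top',(365,203),20,lambda h,s,v:(s>85)&(h>18)&(h<35),.014))
print('top',blob(im,'top',(206,212),20,lambda h,s,v:(s>110),.012))
c=cv2.resize(im[130:290,110:430],None,fx=2.5,fy=2.5,interpolation=cv2.INTER_CUBIC)
cv2.imwrite('pics/crop1.png',c[:,:,::-1])
z=np.load('side0.npz');i2=z['im']
print('cheeseS',blob(i2,'side',(290,184),16,lambda h,s,v:(s>85)&(h>18)&(h<35),.014))
print('botS',blob(i2,'side',(271,212),16,lambda h,s,v:(s>90),.020))
E
```

```text
plate [ 31  37 160] [[ 0.4261 -0.0155  0.0098]]
table [ 17  73 150] [[ 0.3634 -0.0169 -0.0004]]
bot [ 16 157 158] [[ 0.4801 -0.0115  0.0204]]
cheese [ 24 136 159] [[ 0.5108 -0.2383  0.0145]]
top [ 13 189 112] [[0.4752 0.1991 0.0227]]
turq [ 84 198 117] [[ 0.5582 -0.3318  0.0142]]
plate (array([478.3, -11.8, 144.5, 147.8]), array([280.5, 214.9]))
bot (array([481.9,  -9.1,  59.7,  59.9]), array([281.4, 210.9]))
cheese (array([ 512.2, -238.2,   53.9,   56. ]), array([365.5, 202.2]))
top (array([476.4, 203.4,  58.1,  59. ]), array([204.7, 212.5]))
cheeseS (array([ 512.3, -235.8,   52. ,   63. ]), array([290.1, 181.6]))
botS (array([476.3,   6. ,  60.9,  85.3]), array([271.2, 212.2]))
```

View pics/crop1.png

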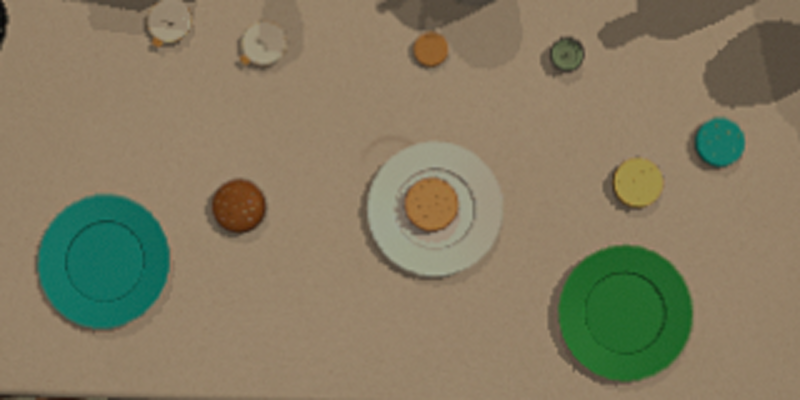

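The crop shows the yellow cheese at crop (638,183), clear of the turquoise decoy (720,142), with the white plate, bottom rusk and seeded dome as named. The measured heights (20.4 and 14.5 mm) and diameters agree with the sizes given. I'll move above the cheese with the fingers closing along y.

Call:
arm_command(targets=[{"x": 0.52, "y": 0.612, "z": -0.2, "rz": -0.217, "claw": 0}, {"x": 0.52, "y": 0.612, "z": -0.2, "rz": -0.217, "claw": 0}, {"x": 0.52, "y": 0.612, "z": -0.2, "rz": -0.217, "claw": 0}, {"x": 0.52, "y": 0.612, "z": -0.2, "rz": -0.217, "claw": 0}, {"x": 0.52, "y": 0.612, "z": -0.2, "rz": -0.217, "claw": 0}, {"x": 0.52, "y": 0.612, "z": -0.2, "rz": -0.217, "claw": 0}, {"x": 0.52, "y": 0.612, "z": -0.2, "rz": -0.217, "claw": 0}, {"x": 0.52, "y": 0.612, "z": -0.2, "rz": -0.217, "claw": 0}, {"x": 0.52, "y": 0.612, "z": -0.2, "rz": -0.217, "claw": 0}, {"x": 0.52, "y": 0.612, "z": -0.2, "rz": -0.217, "claw": 0}], squeeze=8)

```text
schema error: expected keys x, y, z, rx, ry, rz, claw
```

Call:
arm_command(targets=[{"x": 0.52, "y": 0.612, "z": -0.2, "rx": 0, "ry": 0, "rz": -0.217, "claw": 0}, {"x": 0.52, "y": 0.612, "z": -0.2, "rx": 0, "ry": 0, "rz": -0.217, "claw": 0}, {"x": 0.52, "y": 0.612, "z": -0.2, "rx": 0, "ry": 0, "rz": -0.217, "claw": 0}, {"x": 0.52, "y": 0.612, "z": -0.2, "rx": 0, "ry": 0, "rz": -0.217, "claw": 0}, {"x": 0.52, "y": 0.612, "z": -0.2, "rx": 0, "ry": 0, "rz": -0.217, "claw": 0}, {"x": 0.52, "y": 0.612, "z": -0.2, "rx": 0, "ry": 0, "rz": -0.217, "claw": 0}, {"x": 0.52, "y": 0.612, "z": -0.2, "rx": 0, "ry": 0, "rz": -0.217, "claw": 0}, {"x": 0.52, "y": 0.612, "z": -0.2, "rx": 0, "ry": 0, "rz": -0.217, "claw": 0}, {"x": 0.52, "y": 0.612, "z": -0.2, "rx": 0, "ry": 0, "rz": -0.217, "claw": 0}, {"x": 0.52, "y": 0.612, "z": -0.2, "rx": 0, "ry": 0, "rz": -0.217, "claw": 0}], squeeze=8)

```text
t: 0.93
tool_pos: [0.5124, -0.2371, 0.1321]
orientation: [-3.141, 0.0, 0.001]
force: [-0.0, -0.7, 1.3]
opening: 0.093
gripper_force: 0.0
```

Call:
arm_command(targets=[{"x": 0, "y": 0, "z": -0.08, "rx": 0, "ry": 0, "rz": 0, "claw": 0}, {"x": 0, "y": 0, "z": -0.16, "rx": 0, "ry": 0, "rz": 0, "claw": 0}, {"x": 0, "y": 0, "z": -0.2, "rx": 0, "ry": 0, "rz": 0, "claw": 0}, {"x": 0, "y": 0, "z": -0.216, "rx": 0, "ry": 0, "rz": 0, "claw": 0}, {"x": 0, "y": 0, "z": -0.226, "rx": 0, "ry": 0, "rz": 0, "claw": 0}, {"x": 0, "y": 0, "z": -0.226, "rx": 0, "ry": 0, "rz": 0, "claw": 0}, {"x": 0, "y": 0, "z": -0.226, "rx": 0, "ry": 0, "rz": 0, "claw": 0}])

```text
t: 1.52
tool_pos: [0.5128, -0.2399, 0.0215]
orientation: [3.14, -0.001, 0.003]
force: [1.3, -0.2, 0.8]
opening: 0.0932
gripper_force: 0.0
```

Call:
arm_command(targets=[{"x": 0, "y": 0, "z": -0.005, "rx": 0, "ry": 0, "rz": 0, "claw": 0}, {"x": 0, "y": 0, "z": -0.005, "rx": 0, "ry": 0, "rz": 0, "claw": 150}, {"x": 0, "y": 0, "z": -0.005, "rx": 0, "ry": 0, "rz": 0, "claw": 150}, {"x": 0, "y": 0, "z": -0.005, "rx": 0, "ry": 0, "rz": 0, "claw": 150}, {"x": 0, "y": 0, "z": -0.005, "rx": 0, "ry": 0, "rz": 0, "claw": 150}, {"x": 0, "y": 0, "z": -0.005, "rx": 0, "ry": 0, "rz": 0, "claw": 150}, {"x": 0, "y": 0, "z": -0.005, "rx": 0, "ry": 0, "rz": 0, "claw": 150}, {"x": 0, "y": 0, "z": -0.005, "rx": 0, "ry": 0, "rz": 0, "claw": 150}, {"x": 0, "y": 0, "z": -0.005, "rx": 0, "ry": 0, "rz": 0, "claw": 150}], squeeze=8)

```text
t: 2.27
tool_pos: [0.5117, -0.239, 0.0174]
orientation: [3.142, -0.0, 0.0]
force: [-0.9, -0.1, 1.0]
opening: 0.0558
gripper_force: 8.0
```

```bash
python3 - <<'E'
from m import *
S=[]
for i in range(3):
    im,_=look('side','s1_%d'%i); s=robot.read_state(); S.append(np.r_[s['tool_pos'],s['opening'],s['gripper_force'],s['force']])
print(np.round(S,4))
c=cv2.resize(im[120:240,200:380],None,fx=4,fy=4); cv2.imwrite('pics/c2.png',c[:,:,::-1])
E
```

```text
[[ 0.5117 -0.239   0.0174  0.0559  8.     -0.2708  0.7802  1.3527]
 [ 0.5117 -0.239   0.0174  0.0557  8.     -1.9342  0.2245  0.997 ]
 [ 0.5117 -0.239   0.0174  0.0557  8.0001 -0.9704  0.5671  1.6746]]
```

View pics/c2.png

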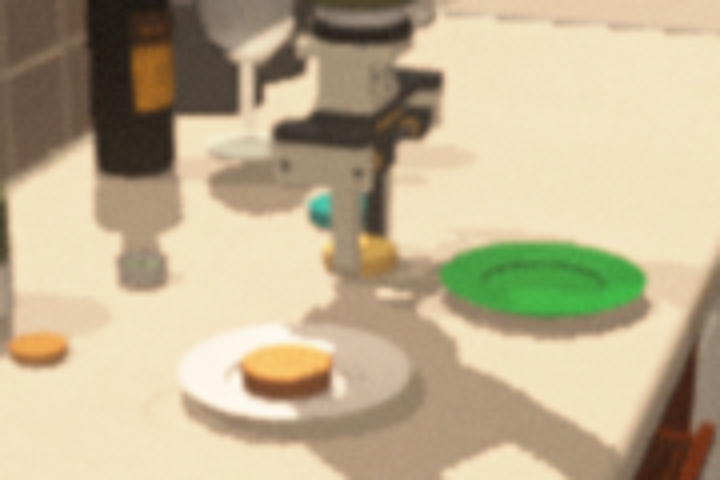

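The cheese is gripped (opening 55.7 mm; the crop shows the finger against it at (348,250)). I'll lift it and carry it over the rusk.

Call:
arm_command(targets=[{"x": 0, "y": 0, "z": 0.06, "rx": 0, "ry": 0, "rz": 0, "claw": 150}, {"x": 0, "y": 0.0, "z": 0.14, "rx": 0, "ry": 0, "rz": 0, "claw": 150}, {"x": -0.01, "y": 0.07, "z": 0.165, "rx": 0, "ry": 0, "rz": 0, "claw": 150}, {"x": -0.02, "y": 0.15, "z": 0.165, "rx": 0, "ry": 0, "rz": 0, "claw": 150}, {"x": -0.03, "y": 0.23, "z": 0.165, "rx": 0, "ry": 0, "rz": 0, "claw": 150}, {"x": -0.04, "y": 0.31, "z": 0.165, "rx": 0, "ry": 0, "rz": 0, "claw": 150}, {"x": -0.05, "y": 0.38, "z": 0.165, "rx": 0, "ry": 0, "rz": 0, "claw": 150}, {"x": -0.061, "y": 0.44, "z": 0.165, "rx": 0, "ry": 0, "rz": 0, "claw": 150}, {"x": -0.061, "y": 0.459, "z": 0.165, "rx": 0, "ry": 0, "rz": 0, "claw": 150}, {"x": -0.061, "y": 0.459, "z": 0.165, "rx": 0, "ry": 0, "rz": 0, "claw": 150}])

```text
t: 3.25
tool_pos: [0.4809, -0.0075, 0.0997]
orientation: [-3.141, -0.005, 0.0]
force: [0.2, -0.6, -0.8]
opening: 0.0557
gripper_force: 8.0
```

```bash
python3 - <<'E'
from m import *
im,_=look('side','s2'); t,_=look('top','t2'); s=robot.read_state(); print(s['tool_pos'].round(4),s['opening'],s['force'].round(1))
a=cv2.resize(im[120:270,190:340],(400,400)); b=cv2.resize(t[150:280,215:345],(400,400)); cv2.imwrite('pics/c3.png',np.hstack([a,b])[:,:,::-1])
E
```

```text
[ 0.4815 -0.01    0.0999] 0.05591006924867697 [ 0.1 -0.2 -0.5]
```

View pics/c3.png

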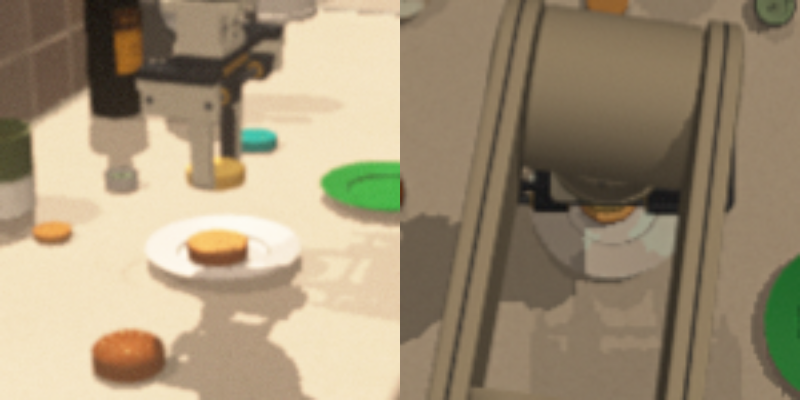

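Left half: the cheese hangs level at (216,172), above the rusk at (218,246). Right half: the arm covers most of the view. I'll lower it.

Call:
arm_command(targets=[{"x": 0, "y": 0, "z": -0.05, "rx": 0, "ry": 0, "rz": 0, "claw": 150}, {"x": 0, "y": 0, "z": -0.09, "rx": 0, "ry": 0, "rz": 0, "claw": 150}, {"x": 0, "y": 0, "z": -0.11, "rx": 0, "ry": 0, "rz": 0, "claw": 150}, {"x": 0, "y": 0, "z": -0.117, "rx": 0, "ry": 0, "rz": 0, "claw": 150}, {"x": 0, "y": 0, "z": -0.121, "rx": 0, "ry": 0, "rz": 0, "claw": 150}, {"x": 0, "y": 0, "z": -0.124, "rx": 0, "ry": 0, "rz": 0, "claw": 150}, {"x": 0, "y": 0, "z": -0.124, "rx": 0, "ry": 0, "rz": 0, "claw": 150}, {"x": 0, "y": 0, "z": -0.124, "rx": 0, "ry": 0, "rz": 0, "claw": 150}])

```text
t: 4.02
tool_pos: [0.482, -0.0098, 0.0388]
orientation: [3.141, -0.001, 0.002]
force: [0.2, -1.1, -0.7]
opening: 0.0557
gripper_force: 8.0
```

```bash
python3 - <<'E'
from m import *
for i in range(3):
    im,_=look('side','s3'); s=robot.read_state(); print(s['tool_pos'].round(4),s['opening'].__round__(4),s['force'].round(1))
for z,n in((.034,'cheese'),): print(blob(im,'side',(272,203),25,lambda h,s,v:(s>85)&(h>18)&(h<35),z))
E
```

```text
[ 0.482  -0.0097  0.0388] 0.056 [ 0.3 -0.  -1.2]
[ 0.4819 -0.0096  0.0387] 0.0556 [-0.1 -0.5 -0.5]
[ 0.4818 -0.0095  0.0385] 0.0555 [-0.7  0.3  0.7]
(array([475.1, -14.9,  28.2,  53.7]), array([274.6, 204. ]))
```

Call:
arm_command(targets=[{"x": 0, "y": 0, "z": -0.002, "rx": 0, "ry": 0, "rz": 0, "claw": 150}, {"x": 0, "y": 0, "z": -0.002, "rx": 0, "ry": 0, "rz": 0, "claw": 150}, {"x": 0, "y": 0, "z": -0.002, "rx": 0, "ry": 0, "rz": 0, "claw": 40}, {"x": 0, "y": 0, "z": -0.002, "rx": 0, "ry": 0, "rz": 0, "claw": 40}, {"x": 0, "y": 0, "z": -0.002, "rx": 0, "ry": 0, "rz": 0, "claw": 40}, {"x": 0, "y": 0, "z": -0.002, "rx": 0, "ry": 0, "rz": 0, "claw": 40}, {"x": 0, "y": 0, "z": 0.05, "rx": 0, "ry": 0, "rz": 0, "claw": 20}, {"x": 0, "y": 0, "z": 0.12, "rx": 0, "ry": 0, "rz": 0, "claw": 0}, {"x": 0, "y": 0.02, "z": 0.16, "rx": 0, "ry": 0, "rz": 0, "claw": 0}, {"x": 0, "y": 0.1, "z": 0.16, "rx": 0, "ry": 0, "rz": 0, "claw": 0}])

```text
t: 5.0
tool_pos: [0.4851, 0.0373, 0.1235]
orientation: [3.139, -0.007, 0.014]
force: [1.0, -0.1, 0.4]
opening: 0.0928
gripper_force: 0.0
```

Call:
arm_command(targets=[{"x": -0.002, "y": 0.08, "z": 0, "rx": 0, "ry": 0, "rz": 0, "claw": 0}, {"x": -0.006, "y": 0.16, "z": 0, "rx": 0, "ry": 0, "rz": 0, "claw": 0}, {"x": -0.011, "y": 0.24, "z": 0, "rx": 0, "ry": 0, "rz": 0, "claw": 0}, {"x": -0.011, "y": 0.3, "z": 0, "rx": 0, "ry": 0, "rz": 0, "claw": 0}, {"x": -0.011, "y": 0.325, "z": 0, "rx": 0, "ry": 0, "rz": 0, "claw": 0}, {"x": -0.011, "y": 0.325, "z": 0, "rx": 0, "ry": 0, "rz": 0, "claw": 0}, {"x": -0.011, "y": 0.325, "z": 0, "rx": 0, "ry": 0, "rz": 0, "claw": 0}])

```text
t: 5.58
tool_pos: [0.4755, 0.2029, 0.1175]
orientation: [3.141, 0.002, -0.001]
force: [0.4, -1.0, 0.7]
opening: 0.0929
gripper_force: 0.0
```

```bash
python3 - <<'E'
from m import *
t,_=look('top','t4'); im,_=look('side','s4'); s=robot.read_state(); print(s['tool_pos'].round(4),s['orientation'].round(4))
print('cheese',blob(t,'top',(283,211),22,lambda h,s,v:(s>85)&(h>18)&(h<35),.034))
print('plate',blob(t,'top',(284,213),36,lambda h,s,v:(s<48)&(v>100),.014))
a=cv2.resize(im[150:270,190:340],(400,320)); b=cv2.resize(t[150:280,215:345],(400,320)); cv2.imwrite('pics/c4.png',np.hstack([a,b])[:,:,::-1])
E
```

```text
[0.4757 0.2018 0.1176] [ 3.1409e+00 -1.4000e-03 -8.0000e-04]
cheese (array([482.3,  -8.6,  54.6,  55.8]), array([279.9, 209.5]))
plate (array([477.9, -11.4, 144.3, 148.4]), array([279.7, 213.6]))
```

View pics/c4.png

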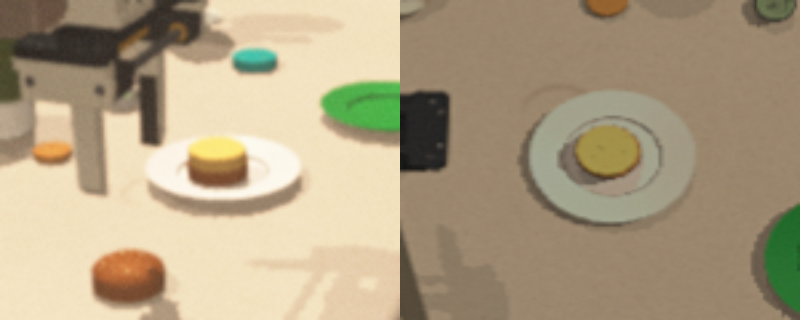

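The cheese lies flat at (216,160)/(607,150), within 1 mm of the bottom rusk, and the plate has not moved. Next is the domed half.

Call:
arm_command(targets=[{"x": 0.001, "y": 0, "z": -0.08, "rx": 0, "ry": 0, "rz": 0, "claw": 0}, {"x": 0.001, "y": 0, "z": -0.15, "rx": 0, "ry": 0, "rz": 0, "claw": 0}, {"x": 0.001, "y": 0, "z": -0.185, "rx": 0, "ry": 0, "rz": 0, "claw": 0}, {"x": 0.001, "y": 0, "z": -0.2, "rx": 0, "ry": 0, "rz": 0, "claw": 0}, {"x": 0.001, "y": 0, "z": -0.202, "rx": 0, "ry": 0, "rz": 0, "claw": 0}, {"x": 0.001, "y": 0, "z": -0.202, "rx": 0, "ry": 0, "rz": 0, "claw": 0}, {"x": 0.001, "y": 0, "z": -0.202, "rx": 0, "ry": 0, "rz": 0, "claw": 0}])

```text
t: 6.27
tool_pos: [0.4773, 0.2024, 0.0179]
orientation: [-3.141, 0.002, -0.002]
force: [0.2, 0.3, 0.2]
opening: 0.0931
gripper_force: 0.0
```

```bash
python3 - <<'E'
from m import *
for i in range(2):
    im,_=look('side','s5'); s=robot.read_state(); print(s['tool_pos'].round(4),s['force'].round(1))
E
```

```text
[0.4774 0.2026 0.018 ] [-0.2 -0.1 -0.6]
[0.4773 0.2028 0.018 ] [-0.4 -1.4  0.3]
```

Call:
arm_command(targets=[{"x": 0, "y": 0, "z": -0.002, "rx": 0, "ry": 0, "rz": 0, "claw": 150}, {"x": 0, "y": 0, "z": -0.002, "rx": 0, "ry": 0, "rz": 0, "claw": 150}, {"x": 0, "y": 0, "z": -0.002, "rx": 0, "ry": 0, "rz": 0, "claw": 150}, {"x": 0, "y": 0, "z": -0.002, "rx": 0, "ry": 0, "rz": 0, "claw": 150}, {"x": 0, "y": 0, "z": -0.002, "rx": 0, "ry": 0, "rz": 0, "claw": 150}, {"x": 0, "y": 0, "z": -0.002, "rx": 0, "ry": 0, "rz": 0, "claw": 150}, {"x": 0, "y": 0, "z": -0.002, "rx": 0, "ry": 0, "rz": 0, "claw": 150}, {"x": 0, "y": 0, "z": 0.04, "rx": 0, "ry": 0, "rz": 0, "claw": 150}, {"x": 0, "y": 0, "z": 0.12, "rx": 0, "ry": 0, "rz": 0, "claw": 150}, {"x": 0, "y": 0, "z": 0.165, "rx": 0, "ry": 0, "rz": 0, "claw": 150}])

```text
t: 7.2
tool_pos: [0.4766, 0.2031, 0.1017]
orientation: [-3.141, 0.0, -0.001]
force: [1.2, -0.4, 1.2]
opening: 0.0593
gripper_force: 8.0
```

```bash
python3 - <<'E'
from m import *
for i in range(3):
    im,_=look('side','s6'); s=robot.read_state(); print(s['tool_pos'].round(4),round(s['opening'],4),s['force'].round(1))
cv2.imwrite('pics/c6.png',cv2.resize(im[130:290,170:340],(600,560))[:,:,::-1])
E
```

```text
[0.4797 0.2041 0.1066] 0.059 [4.3 1.  2. ]
[0.4796 0.2041 0.1045] 0.0591 [ 0.5  0.  -0.5]
[0.4782 0.2036 0.1019] 0.0592 [0.6 0.1 0.2]
```

View pics/c6.png

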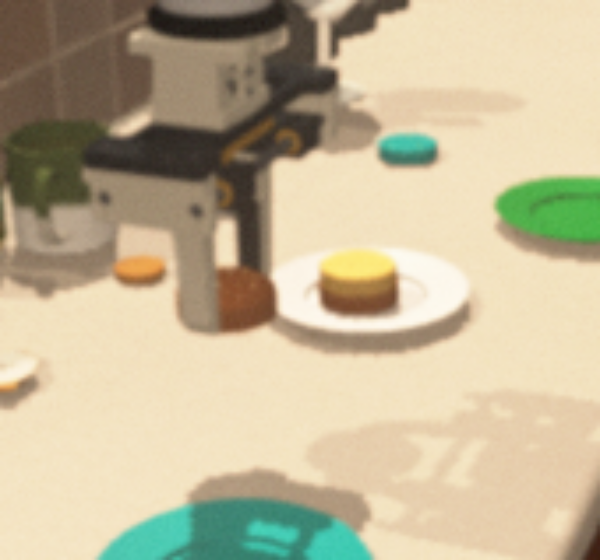

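The domed half is held level at (235,298). I'll carry it over the cheese.

Call:
arm_command(targets=[{"x": 0.002, "y": -0.05, "z": 0, "rx": 0, "ry": 0, "rz": 0, "claw": 150}, {"x": 0.004, "y": -0.12, "z": 0, "rx": 0, "ry": 0, "rz": 0, "claw": 150}, {"x": 0.006, "y": -0.2, "z": 0, "rx": 0, "ry": 0, "rz": 0, "claw": 150}, {"x": 0.008, "y": -0.27, "z": 0, "rx": 0, "ry": 0, "rz": 0, "claw": 150}, {"x": 0.01, "y": -0.34, "z": 0, "rx": 0, "ry": 0, "rz": 0, "claw": 150}, {"x": 0.012, "y": -0.4, "z": 0, "rx": 0, "ry": 0, "rz": 0, "claw": 150}, {"x": 0.012, "y": -0.425, "z": 0, "rx": 0, "ry": 0, "rz": 0, "claw": 150}, {"x": 0.012, "y": -0.425, "z": 0, "rx": 0, "ry": 0, "rz": 0, "claw": 150}, {"x": 0.012, "y": -0.425, "z": 0, "rx": 0, "ry": 0, "rz": 0, "claw": 150}])

```text
t: 8.1
tool_pos: [0.4812, -0.0099, 0.0979]
orientation: [-3.141, 0.004, 0.004]
force: [0.1, 0.1, -0.6]
opening: 0.0593
gripper_force: 8.0
```

```bash
python3 - <<'E'
from m import *
for i in range(5):
    im,_=look('side','s7'); s=robot.read_state()
    if i>2: print(s['tool_pos'].round(4),s['orientation'].round(4),round(s['opening'],4),s['force'].round(1))
E
```

```text
[ 0.4818 -0.0084  0.0988] [-3.1412e+00 -1.9000e-03  1.5000e-03] 0.0591 [-0.6  0.2 -0.1]
[ 0.482  -0.0084  0.099 ] [-3.1413e+00 -2.1000e-03  1.0000e-03] 0.0591 [ 1.  -0.6  0.5]
```

Call:
arm_command(targets=[{"x": 0.001, "y": -0.001, "z": -0.04, "rx": 0, "ry": 0, "rz": 0, "claw": 150}, {"x": 0.001, "y": -0.001, "z": -0.07, "rx": 0, "ry": 0, "rz": 0, "claw": 150}, {"x": 0.001, "y": -0.001, "z": -0.085, "rx": 0, "ry": 0, "rz": 0, "claw": 150}, {"x": 0.001, "y": -0.001, "z": -0.091, "rx": 0, "ry": 0, "rz": 0, "claw": 150}, {"x": 0.001, "y": -0.001, "z": -0.094, "rx": 0, "ry": 0, "rz": 0, "claw": 150}, {"x": 0.001, "y": -0.001, "z": -0.094, "rx": 0, "ry": 0, "rz": 0, "claw": 150}, {"x": 0.001, "y": -0.001, "z": -0.094, "rx": 0, "ry": 0, "rz": 0, "claw": 150}])

```text
t: 8.93
tool_pos: [0.4834, -0.01, 0.0532]
orientation: [3.141, 0.0, 0.002]
force: [1.1, 0.0, 0.0]
opening: 0.0595
gripper_force: 8.0
```

```bash
python3 - <<'E'
from m import *
for i in range(4):
    im,_=look('side','s8'); s=robot.read_state()
    if i>1: print(s['tool_pos'].round(4),s['orientation'].round(4),round(s['opening'],4),s['force'].round(1))
cv2.imwrite('pics/c8.png',cv2.resize(im[160:240,220:330],(770,560),interpolation=cv2.INTER_CUBIC)[:,:,::-1])
E
```

```text
[ 0.4833 -0.0101  0.0531] [ 3.1414e+00 -3.0000e-04  2.1000e-03] 0.0589 [ 1.1 -0.5 -0.5]
[ 0.4832 -0.0101  0.053 ] [ 3.1415e+00 -4.0000e-04  1.8000e-03] 0.0594 [ 0.1  0.6 -0.8]
```

View pics/c8.png

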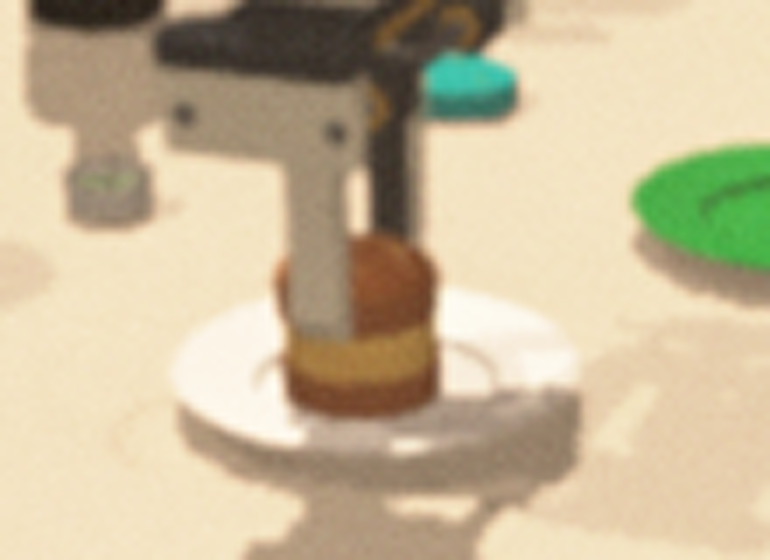

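The dome sits flat just above the cheese at (357,285), level with the stack and about 1 mm left of it. I'll nudge it, touch down and release.

Call:
arm_command(targets=[{"x": -0.002, "y": 0.001, "z": -0.001, "rx": 0, "ry": 0, "rz": 0, "claw": 150}, {"x": -0.002, "y": 0.001, "z": -0.003, "rx": 0, "ry": 0, "rz": 0, "claw": 150}, {"x": -0.002, "y": 0.001, "z": -0.004, "rx": 0, "ry": 0, "rz": 0, "claw": 150}, {"x": -0.002, "y": 0.001, "z": -0.004, "rx": 0, "ry": 0, "rz": 0, "claw": 150}, {"x": -0.002, "y": 0.001, "z": -0.004, "rx": 0, "ry": 0, "rz": 0, "claw": 40}, {"x": -0.002, "y": 0.001, "z": -0.004, "rx": 0, "ry": 0, "rz": 0, "claw": 40}, {"x": -0.002, "y": 0.001, "z": -0.004, "rx": 0, "ry": 0, "rz": 0, "claw": 40}, {"x": -0.002, "y": 0.001, "z": -0.004, "rx": 0, "ry": 0, "rz": 0, "claw": 40}, {"x": -0.002, "y": 0.001, "z": 0.05, "rx": 0, "ry": 0, "rz": 0, "claw": 20}, {"x": -0.002, "y": 0.001, "z": 0.13, "rx": 0, "ry": 0, "rz": 0, "claw": 0}])

```text
t: 9.97
tool_pos: [0.478, -0.0091, 0.1137]
orientation: [-3.14, 0.0, 0.014]
force: [0.4, -0.5, -0.6]
opening: 0.0875
gripper_force: 0.0
```

Call:
arm_command(targets=[{"x": 0, "y": 0, "z": 0.08, "rx": 0, "ry": 0, "rz": 0, "claw": 0}, {"x": 0, "y": -0.08, "z": 0.1, "rx": 0, "ry": 0, "rz": 0, "claw": 0}, {"x": 0, "y": -0.16, "z": 0.1, "rx": 0, "ry": 0, "rz": 0, "claw": 0}, {"x": 0, "y": -0.24, "z": 0.1, "rx": 0, "ry": 0, "rz": 0, "claw": 0}, {"x": 0, "y": -0.32, "z": 0.1, "rx": 0, "ry": 0, "rz": 0, "claw": 0}, {"x": 0, "y": -0.4, "z": 0.1, "rx": 0, "ry": 0, "rz": 0, "claw": 0}, {"x": 0, "y": -0.4, "z": 0.1, "rx": 0, "ry": 0, "rz": 0, "claw": 0}, {"x": 0, "y": -0.4, "z": 0.1, "rx": 0, "ry": 0, "rz": 0, "claw": 0}])

```text
t: 10.63
tool_pos: [0.4813, -0.2115, 0.1672]
orientation: [-3.141, 0.006, 0.0]
force: [0.6, 0.4, -0.8]
opening: 0.0926
gripper_force: 0.0
```

```bash
python3 - <<'E'
from m import *
t,d=look('top','t9'); im,_=look('side','s9'); s=robot.read_state(); print(s['t'],s['tool_pos'].round(4))
print('top',blob(t,'top',(283,211),22,lambda h,s,v:(s>110),.047))
print('plate',blob(t,'top',(284,213),36,lambda h,s,v:(s<48)&(v>100),.014))
a=cv2.resize(im[170:240,230:320],(400,311),interpolation=cv2.INTER_CUBIC); b=cv2.resize(t[165:265,220:348],(400,311),interpolation=cv2.INTER_CUBIC); cv2.imwrite('pics/c9.png',np.hstack([a,b])[:,:,::-1])
E
```

```text
10.7333 [ 0.4815 -0.2091  0.1671]
top (array([480.6,  -8.9,  56.6,  58.7]), array([282.1, 210.7]))
plate (array([484.9, -10.8, 130.9, 147.9]), array([279.1, 206.5]))
```

View pics/c9.png

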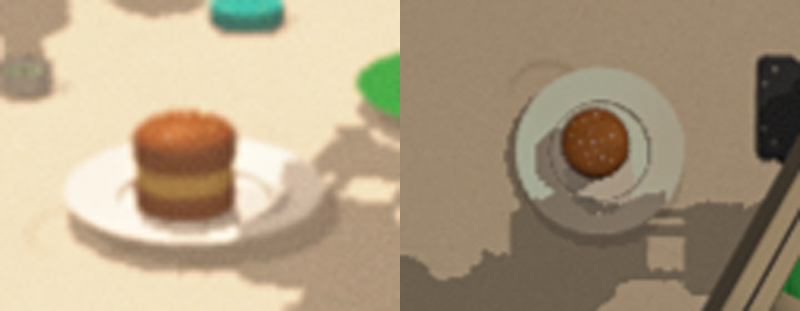

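The stack is flat, with its three layers aligned at (185,165). The dome is at (595,142) in the middle of the plate. The plate's odd fit comes from the arm's shadow on its near rim; its outline is where it was. Handing in.

```bash
python3 -c "
from plant import robot
print(robot.close_job())"
```

```text
the job is handed in; nothing more can be done
None
```

The sandwich is finished and handed in at about 10.7 s: cheese flat on the bottom rusk, domed half on top dome up, layers aligned to within about 2 mm. The stack sits about 4 mm off the plate's centre because the bottom rusk started there, and the plate showed no sign of moving.

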